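Open the stamp box to its stop and put the stamp away

TASK

Swing the lid of the wooden stamp box right back until it bears firmly on the rubber buffer behind it - press it home, but do not force or slam it - so that it stays open leaning on the buffer. Then stand the loose stamp upright on the floor of the box. Leave the cup and the glaze tile beside it where they are.

Things in the scene. Friction and masses are not known exactly. Their poses are not given: they have to be found in the camera images.
- lid_angle (a joint): Lid angle, rad: 0 closed, grows as the front edge rises and swings back. The hinge is stiff (0.35 N m friction, some 2.5 N at the pull), so the lid stays where it is left. The angle at which the lid meets the buffer differs each time, about 1.65 to 1.92, and is not given: feel it, or see the angle stall.
- lid: Lid board, plain pale wood, 120 x 170 x 10 mm, 0.28 kg; turns with the lid. Origin on the hinge axis, mid-width, at the board's underside. When closed, x points to the rear, y along the hinge, z up out of the lid's top face; the board reaches from x = -120 mm to 0. When let go on the buffer it springs back a little and stays in contact.
- lid_tab (a point): Centre of the dark wooden pull: a barrel 16 mm thick, 24 mm long, its axis parallel to the hinge, 28 mm ahead of the middle of the lid's front edge; 148 mm from the hinge axis along the lid, 5 mm above its underside; moves with the lid. Pinched from above by its flat ends (24 mm apart) it turns between the fingers as the lid swings, fingers pointing down throughout.
- lid_hinge (a point): Middle of the hinge axis, on the box's rear top edge, 68 mm above the table; the axis runs along the box's y.
- stamp_box: The wooden box under the lid, fixed: 120 mm deep (x), 170 mm wide (y), rim 68 mm above the table, walls 8 mm, on a 10 mm plinth that extends 112 mm behind the box. Origin on the table under the middle of the box, x to its rear (hinge) side, y to its left, z up. Inner floor 104 x 154 mm, 18 mm above the table.
- stop: Upright behind the box, front face 140 mm behind the box's middle, 192 mm high. Its black rubber buffer (24 mm, centre 163 mm above the table) sits on a set screw, forward by an unknown 0 to 24 mm; it is sprung, 2 N per mm over 10 mm: load it with 3 to 25 N. 1 N at the pull is about 1.55 N on the buffer. Origin and axes as those of the box.
- stamp: Loose wooden pattern stamp, a turned stick 19 mm in diameter and 54 mm tall, standing upright on the table. Origin at the centre of its underside, z along it.
- cup: Bystander: pale bisque cup, 65 mm across, 67 mm tall, standing loose. Origin at the centre of its underside.
- tile: Bystander: loose L-shaped glaze test tile, 30 x 38 x 59 mm. Origin at the centre of its underside.
Things that resemble listed ones, but are neither listed nor needed, are in the scene too. Several things have the shape of the stamp; the one meant has the colours described above.

How it is judged:
On the way:
1. the lid is pressed home: at least 3 N on the buffer (contact force between lid and stop above 3 N), for 0.2 s.
At the end, for the whole second after the job is handed in: The lid has been pressed on the buffer with at least 3 N and is still leaning on it (contact above 0.1 N), at rest; the stamp stands upright (within 0.2 rad), at rest, on the inner floor of the box, its underside within 6 mm of floor height (contact force between lid and stop above 0.1 N and velocity of joint lid_angle between -0.05 and 0.05 rad/s and x of stamp in the frame of stamp_box between -0.05 and 0.05 m and y of stamp in the frame of stamp_box between -0.075 and 0.075 m and z of stamp in the frame of stamp_box between 0.012 and 0.024 m and angle between stamp's own z axis and vertical below 0.2 rad and linear speed of stamp below 0.02 m/s); the robot touches nothing.
It fails at once if the lid is forced or slammed: more than 25 N on the buffer (contact force between lid and stop above 25 N).
It fails at once if the cup is moved more than 30 mm (distance of cup from where it was at the start of the episode above 0.03 m).
It fails at once if the glaze tile is moved more than 30 mm (distance of tile from where it was at the start of the episode above 0.03 m).
It also fails if it takes over 72 s, if anything falls off the work surface, if the arm or the gripper's body presses on something with over 40 N, if the wrist force passes 120 N, or if a joint passes its speed limit or range.

ROBOT

A 7-joint arm with a two-finger parallel gripper is mounted at the origin on a cart in front of the work surface, level with it; the furniture and walls round the work are solid. World frame = base frame: x ahead of the robot, y to its left, z up, the work surface at z = 0. Lengths are in m, angles in rad, forces in N, time in s.
With the tool pointing down it reaches from about 0.4 to 0.85 m from the base axis. Payload 10.4 kg.
Tool frame: the origin (TCP) lies between the finger pads; the fingertips stand r.nose_length ahead of it and the grasp point (between the pads) lies 6 mm ahead of it (r.nose_length is the distance from the TCP to the fingertips, in m); z points along the fingers, x is the direction in which the jaws open and shut, and the axes are right-handed (so a half turn about z gives the same grasp; the last joint's range is limited). The gripper opens to 87 mm and grips with 3 to 60 N. Pads are 19 mm wide; open, the fingers measure 117 mm over their backs; the gripper's body (75 mm by 190 mm) begins 51 mm behind the grasp point.
Start: joints at [1.269, 0.332, -0.065, 1.46, 0.022, 1.35, -0.088], TCP at [0.172, -0.601, 0.248] pointing down, gripper open.
Joint ranges: [-2.6, 2.6], [-0.5, 2.12], [-1.47, 1.34], [0.16, 2.42], [-1.27, 4.41], [0.06, 2.06], [-2.6, 2.6]. Speed limits (rad/s): [2.22, 2.22, 2.79, 2.79, 3.14, 3.14, 3.14].

INTERFACE

Orientations are given as a unit quaternion [x, y, z, w].
In Python, from bench import r gives the robot as it stands. The module is installed in compiled form; this text tells all that it offers.
- The arm moves only by the shell command python3 -m creep 'ROWS' [OPENING] [FORCE]. ROWS is JSON, a list of rows, each an object of numbers: "x", "y", "z": the shift along the world's x, y, z in m; "spin": the turn about the world's z in degrees. In form: [{"x": .., "y": .., "z": .., "spin": ..}, ...]. A call has 1 to 12 rows; each row is the pose to reach, as a shift and turn from the pose commanded when the call began; what a row does not reach only later rows make up. A row lasts 1/8 s, in which the tool goes at most 62.5 mm and 10.7 degrees, less where a joint would pass 70% of its speed; a pose out of reach is approached as far as the arm can. A call with a gripper value outside its range is refused whole. OPENING is the finger opening in m, from 0 to 0.087, set as the call begins (- or left out, the last holds). The fingers move at their own pace and stop on an object; FORCE is the grip in N (left out, the last holds). Time passes only in rows, so rows that repeat a pose let the fingers close. It gives the time, the measured TCP pose, the force and the opening at its end, in the units of the state.
- r.read_state(): the state, without advancing time (a new reading comes with each control period).
- r.camera(name): name is "scene" or "top"; returns a dict with "pixels" (420x560x3 uint8, blue, green, red), "z_map" (420x560 float32, m along the optical axis (not along the pixel's ray), 0 where there is no reading), "K" (3x3 intrinsics, pixels), "R" (3x3) and "t" (3): a world point X has camera coordinates R X + t. Camera axes: x right, y down, z forward; pixel columns grow to the right and rows downward; lengths in m; the calibration is good to about 2 mm. A picture is of the moment at which its call begins.
- r.close_job(): hands the job in, once; it reports no verdict.
The state is a dict: "time": time; "joint_positions": joint angles; "joint_vel": joint speeds; "joint_torque": joint torques, N m; "ee_pos": TCP position; "eef_rot": TCP orientation; "ft_force": force on the tool from outside, world axes, zero at the start; "torque": the same for the moment, N m; "width": finger opening in m.
Only numpy, scipy, OpenCV 4.12 (cv2) and the standard library are available. Lean on these libraries where they do the work, as an engineer would, in place of code of your own. Each camera call takes 0.05 s, during which the arm holds its last target. There are 200 camera calls.

## Working session

There is one attempt and no reset: what is moved stays moved. The work goes in short steps, Python scripts to look and compute and a shell command to move; the robot and the scene stay as the last step left them, time stands still between calls to the robot, and variables do not carry over. Pictures are saved under pics/ and viewed, about 8 in all and at most 12, crops included, and the job is handed in when it is done.

```bash
mkdir -p pics; cat > h.py <<'E'
import numpy as np, cv2
from bench import r
def grab(n,save):
    c=r.camera(n); cv2.imwrite('pics/'+save+'.png',c['pixels']); np.savez(''+save+'.npz',**c); return c
def world(c,u,v,z=None):
    z=c['z_map'][v,u] if z is None else z
    p=np.linalg.inv(c['K'])@np.array([u,v,1.])*z
    return c['R'].T@(p-c['t'])
E
python3 - <<'E'
from h import *
a=grab('scene','s0');b=grab('top','t0')
s=r.read_state();print(s, r.nose_length)
for c in(a,b):print(c['R'].round(3).tolist(),c['t'].round(3),-c['R'].T@c['t'])
E
```

```text
{'time': 0.1, 'joint_positions': array([ 1.26939833,  0.33277584, -0.06469615,  1.46081827,  0.02163019,
        1.3499239 , -0.08850502]), 'joint_vel': array([ 3.79095410e-04,  8.17111295e-05,  9.96772596e-04, -3.79493762e-03,
        2.86394422e-04,  8.74940738e-05,  8.53228983e-04]), 'joint_torque': array([ 2.25520758e-03, -6.24549866e+01,  2.52360088e-02, -3.90717030e+01,
       -6.14616042e-02,  3.66720767e-02,  1.60179104e-05]), 'ee_pos': array([ 0.17190298, -0.60057718,  0.24687265]), 'eef_rot': array([ 7.98503445e-01, -6.01989925e-01, -5.15550602e-04, -3.34490296e-04]), 'ft_force': array([-0.44163653, -0.09913415,  0.93594254]), 'torque': array([ 0.03015517,  0.0784508 , -0.01732753]), 'width': 0.08729946755665957} 0.025
[[0.867, -0.498, -0.015], [-0.288, -0.476, -0.831], [0.407, 0.725, -0.556]] [-0.496  0.147  1.03 ] [ 0.0539464  -0.92380839  0.68656235]
[[0.055, -0.998, 0.005], [-0.974, -0.054, -0.221], [0.221, 0.007, -0.975]] [-0.158  0.527  1.055] [ 0.28893793 -0.13660364  1.14598078]
```

View pics/s0.png

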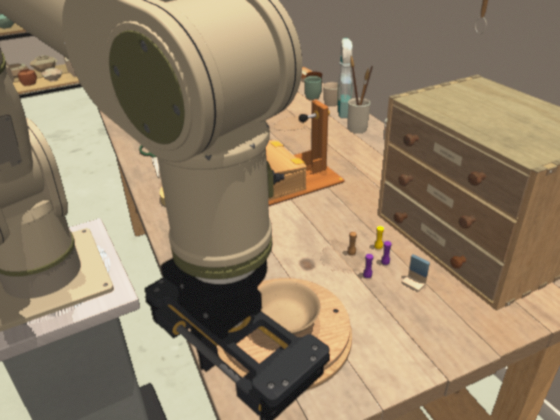

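View pics/t0.png

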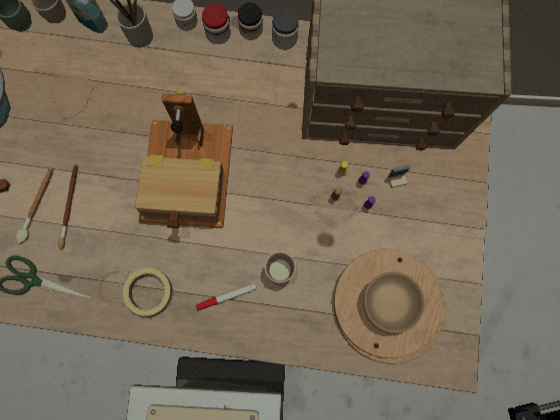

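The two views show four stamp shapes in the top view: yellow (343,168), purple (365,178), purple (370,202) and brown wood (337,194). Brown fits "wooden". The box is at about (180,190), with its pull near (173,220). The cup is at (280,268) and the tile at (398,177). I'll confirm in one enlarged crop.

```bash
python3 - <<'E'
from h import *
t=np.load('t0.npz');
a=cv2.resize(t['pixels'][85:240,130:240],None,fx=3.6,fy=3.6,interpolation=cv2.INTER_CUBIC)
b=cv2.resize(t['pixels'][150:220,325:415],None,fx=4.2,fy=4.2,interpolation=cv2.INTER_CUBIC)
b=cv2.copyMakeBorder(b,0,a.shape[0]-b.shape[0],0,0,cv2.BORDER_CONSTANT)
cv2.imwrite('pics/c1.png',np.clip(np.hstack([a,b]).astype(float)*1.4,0,255).astype(np.uint8))
# heights map of regions
def pts(v0,v1,u0,u1):
    V,U=np.mgrid[v0:v1,u0:u1]; Z=t['z_map'][v0:v1,u0:u1]
    P=np.linalg.inv(t['K'])@np.stack([U*Z,V*Z,Z]).reshape(3,-1)
    return (t['R'].T@(P-t['t'][:,None])).T
P=pts(140,240,125,240)
print(np.histogram(P[:,2],bins=np.arange(-.01,.2,.01)))
L=P[(P[:,2]>.070)&(P[:,2]<.085)]
print(len(L),L.mean(0),cv2.minAreaRect((L[:,:2]*1000).astype(np.float32)))
Q=P[(P[:,2]>.005)&(P[:,2]<.015)]; print('plinth',cv2.minAreaRect((Q[:,:2]*1000).astype(np.float32)))
P=pts(155,215,328,412);Z=P[:,2].reshape(60,84)
n,l,st,ce=cv2.connectedComponentsWithStats((Z>.02).astype(np.uint8))
for i in range(1,n):
    S=P[(l==i).ravel()]; top=S[S[:,2]>S[:,2].max()-.006]
    print(ce[i]+[328,155],st[i,4],S.mean(0).round(4),'top',top.mean(0).round(4),S[:,2].max())
P=pts(250,290,262,300);S=P[P[:,2]>.06];print('cup',S.mean(0),S.min(0),S.max(0))
E
```

```text
(array([2055, 3160, 1154,   90,  103,  102,   92,  211,  752, 3460,  269,
          0,    0,    0,    0,    0,    0,    0,    0,    0]), array([-0.01,  0.  ,  0.01,  0.02,  0.03,  0.04,  0.05,  0.06,  0.07,
        0.08,  0.09,  0.1 ,  0.11,  0.12,  0.13,  0.14,  0.15,  0.16,
        0.17,  0.18,  0.19]))
2597 [0.58985979 0.08324214 0.08129373] ((559.587646484375, 85.2331314086914), (170.37408447265625, 150.49874877929688), 89.10249328613281)
plinth ((580.530517578125, 89.39104461669922), (233.4579620361328, 259.53411865234375), 3.2895472049713135)
[407. 156.] 1 [ 0.2889 -0.1366  1.146 ] top [ 0.2889 -0.1366  1.146 ] 1.1459807844993928
[379. 159.] 1 [ 0.2889 -0.1366  1.146 ] top [ 0.2889 -0.1366  1.146 ] 1.1459807844993928
[343.57377049 165.45901639] 61 [ 0.6429 -0.2702  0.0463] top [ 0.6441 -0.2708  0.0542] 0.05820358672217356
[399.65467626 169.69784173] 139 [ 0.6395 -0.3944  0.048 ] top [ 0.6414 -0.3964  0.059 ] 0.06255300455143803
[329. 170.] 1 [ 0.2889 -0.1366  1.146 ] top [ 0.2889 -0.1366  1.146 ] 1.1459807844993928
[362. 170.] 1 [ 0.2889 -0.1366  1.146 ] top [ 0.2889 -0.1366  1
[... 1188 characters left out ...]
top [ 0.2889 -0.1366  1.146 ] 1.1459807844993928
[383. 201.] 1 [ 0.2889 -0.1366  1.146 ] top [ 0.2889 -0.1366  1.146 ] 1.1459807844993928
[346. 205.] 1 [ 0.2889 -0.1366  1.146 ] top [ 0.2889 -0.1366  1.146 ] 1.1459807844993928
[400. 208.] 1 [ 0.2889 -0.1366  1.146 ] top [ 0.2889 -0.1366  1.146 ] 1.1459807844993928
[363. 210.] 1 [ 0.2889 -0.1366  1.146 ] top [ 0.2889 -0.1366  1.146 ] 1.1459807844993928
[380. 210.] 1 [ 0.2889 -0.1366  1.146 ] top [ 0.2889 -0.1366  1.146 ] 1.1459807844993928
[388. 210.] 1 [ 0.2889 -0.1366  1.146 ] top [ 0.2889 -0.1366  1.146 ] 1.1459807844993928
cup [ 0.40524278 -0.1404964   0.11259613] [ 0.28893793 -0.17255023  0.06021193] [ 0.44159575 -0.10909165  1.14598078]
```

View pics/c1.png

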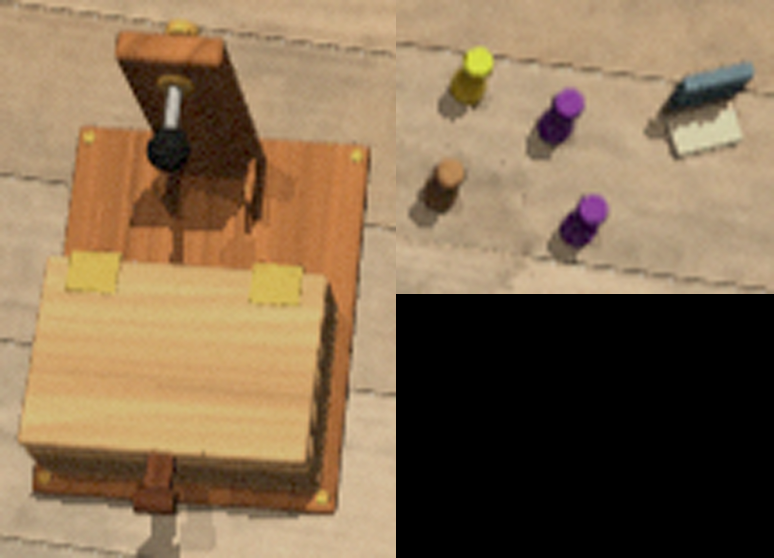

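The crop confirms the brown wooden stamp at (445,185); the others are yellow and purple. Next I'll work out the exact lid pose.

```bash
python3 - <<'E'
from h import *
t=np.load('t0.npz')
def w(cu,cv_):
    return world(t,int(round(130+cu/3.6)),int(round(85+cv_/3.6)))
V,U=np.mgrid[162:208,142:215]; Z=t['z_map'][162:208,142:215]
P=(t['R'].T@((np.linalg.inv(t['K'])@np.stack([U*Z,V*Z,Z]).reshape(3,-1))-t['t'][:,None])).T
P=P[(P[:,2]<.12)&(P[:,2]>.06)]
c=np.median(P,0)
for k in range(4):
    A=np.c_[P[:,:2],np.ones(len(P))]; s=np.linalg.lstsq(A,P[:,2],rcond=None)[0]; e=abs(A@s-P[:,2]); P=P[e<max(.004,2*np.median(e))]
print('plane',s,e.mean(),len(P))
# intersect rays of corners with plane
def ray(cu,cv_,pl):
    d=t['R'].T@np.linalg.inv(t['K'])@np.array([130+(cu+.5)/3.6-.5,85+(cv_+.5)/3.6-.5,1]); o=-t['R'].T@t['t']
    k=(pl[0]*o[0]+pl[1]*o[1]+pl[2]-o[2])/(d[2]-pl[0]*d[0]-pl[1]*d[1]); return o+k*d
for n,q in dict(TL=(47,257),TR=(328,277),BR=(305,462),BL=(20,443),pullTL=(137,485),pullTR=(177,487),pullBR=(175,512),pullBL=(134,509)).items(): print(n,ray(*q,s).round(4))
for n,q in dict(pTL=(81,126),pTR=(370,145),pBR=(335,512),pBL=(34,492)).items(): print(n,ray(*q,(0,0,.01)).round(4))
for u in range(166,182): print(u,[world(t,u,v).round(3).tolist() for v in (219,221,223,225)])
E
```

```text
plane [-0.09357236  0.00209742  0.13707536] 0.0014252847788129976 3218
TL [0.6295 0.1682 0.0785]
TR [ 0.6264 -0.0012  0.0785]
BR [0.5103 0.0019 0.0893]
BL [0.5123 0.168  0.0895]
pullTL [0.4909 0.0973 0.0913]
pullTR [0.491  0.0742 0.0913]
pullBR [0.4761 0.0736 0.0927]
pullBL [0.4765 0.0973 0.0927]
pTL [0.7415 0.1757 0.01  ]
pTR [ 0.739  -0.0126  0.01  ]
pBR [ 0.4963 -0.0088  0.01  ]
pBL [0.4985 0.1787 0.01  ]
166 [[0.507, 0.12, 0.008], [0.503, 0.119, 0.009], [0.499, 0.119, 0.006], [0.495, 0.119, 0.002]]
167 [[0.507, 0.117, 0.01], [0.486, 0.097, 0.096], [0.483, 0.098, 0.092], [0.478, 0.097, 0.094]]
168 [[0.508, 0.115, 0.009], [0.487, 0.096, 0.092], [0.482, 0.095, 0.096], [0.479, 0.095, 0.093]]
169 [[0.507, 0.112, 0.012], [0.487, 0.094, 0.093], [0.483, 0.093, 0.096], [0.478, 0.092, 0.097]]
170 [[0.491, 0.092, 0.094], [0.488, 0.092, 0.092], [0.483, 0.091, 0.094], [0.479, 0.091, 0.095]]
171 [[0.493, 0.091, 0.089], [0.488, 0.09, 0.092], [0.482, 0.088, 0.098], [0.479, 0.088, 0.096]]
172 [[0.492, 0.088, 0.093], [0.488, 0.088, 0.093], [0.483, 0.087, 0.095], [0.479, 0.087, 0.092]]
173 [[0.493, 0.087, 0.09], [0.488, 0.085, 0.094], [0.484, 0.085, 0.092], [0.479, 0.085, 0.093]]
174 [[0.493, 0.085, 0.089], [0.488, 0.084, 0.09], [0.483, 0.083, 0.094], [0.479, 0.083, 0.093]]
175 [[0.493, 0.083, 0.087], [0.488, 0.081, 0.093], [0.483, 0.081, 0.095], [0.479, 0.08, 0.094]]
176 [[0.493, 0.081, 0.089], [0.488, 0.079, 0.093], [0.483, 0.078, 0.098], [0.48, 0.079, 0.091]]
177 [[0.493, 0.079, 0.089], [0.488, 0.077, 0.095], [0.484, 0.076, 0.095], [0.48, 0.077, 0.092]]
178 [[0.509, 0.093, 0.008], [0.489, 0.076, 0.091], [0.484, 0.075, 0.094], [0.48, 0.075, 0.092]]
179 [[0.509, 0.09, 0.01], [0.503, 0.089, 0.014], [0.486, 0.075, 0.083], [0.497, 0.091, 0.0]]
180 [[0.508, 0.088, 0.012], [0.504, 0.087, 0.012], [0.5, 0.088, 0.007], [0.497, 0.089, -0.002]]
181 [[0.51, 0.086, 0.007], [0.505, 0.086, 0.008], [0.5, 0.085, 0.009], [0.497, 0.086, 0.001]]
```

The lid is ajar at about 0.093 rad. The hinge is at (0.628, 0.0835), the box yaw is about -0.7°, and the pull is at about (0.481, 0.085, 0.087). I'll move over.

```bash
python3 -m creep '[{"x":0.026,"y":0.044,"spin":-2},{"x":0.052,"y":0.088,"spin":-4},{"x":0.078,"y":0.132,"spin":-6},{"x":0.104,"y":0.176,"spin":-8},{"x":0.130,"y":0.220,"spin":-10},{"x":0.156,"y":0.264,"spin":-12},{"x":0.182,"y":0.308,"spin":-14},{"x":0.208,"y":0.351,"spin":-16.6},{"x":0.222,"y":0.400,"spin":-16.6},{"x":0.236,"y":0.450,"spin":-16.6},{"x":0.250,"y":0.500,"spin":-16.6},{"x":0.264,"y":0.550,"spin":-16.6}]' 0.045 10
```

```text
invalid input at $[0]: expected keys x, y, z, spin
```

```bash
python3 -m creep '[{"x":0.026,"y":0.044,"z":0,"spin":-2},{"x":0.052,"y":0.088,"z":0,"spin":-4},{"x":0.078,"y":0.132,"z":0,"spin":-6},{"x":0.104,"y":0.176,"z":0,"spin":-8},{"x":0.130,"y":0.220,"z":0,"spin":-10},{"x":0.156,"y":0.264,"z":0,"spin":-12},{"x":0.182,"y":0.308,"z":0,"spin":-14},{"x":0.208,"y":0.351,"z":0,"spin":-16.6},{"x":0.222,"y":0.400,"z":0,"spin":-16.6},{"x":0.236,"y":0.450,"z":0,"spin":-16.6},{"x":0.250,"y":0.500,"z":0,"spin":-16.6},{"x":0.264,"y":0.550,"z":0,"spin":-16.6}]' 0.045 10
```

```text
time: 1.6
ee_pos: [0.436, -0.0493, 0.2475]
eef_rot: [-0.703, 0.711, -0.0, -0.0]
ft_force: [0.4, -0.7, 0.0]
width: 0.045
```

```bash
python3 -m creep '[{"x":0.015,"y":0.045,"z":0,"spin":0},{"x":0.030,"y":0.090,"z":0,"spin":0},{"x":0.045,"y":0.135,"z":-0.02,"spin":0},{"x":0.045,"y":0.135,"z":-0.06,"spin":0},{"x":0.045,"y":0.135,"z":-0.09,"spin":0},{"x":0.045,"y":0.135,"z":-0.11,"spin":0},{"x":0.045,"y":0.135,"z":-0.13,"spin":0},{"x":0.045,"y":0.135,"z":-0.145,"spin":0},{"x":0.045,"y":0.135,"z":-0.154,"spin":0},{"x":0.045,"y":0.135,"z":-0.154,"spin":0}]' 0.045 10; python3 -c "
from h import *
grab('scene','s1');c=grab('top','t1')
a=cv2.resize(c['pixels'][150:240,120:230],None,fx=5,fy=5,interpolation=cv2.INTER_CUBIC);cv2.imwrite('pics/c2.png',a)"
```

```text
time: 2.85
ee_pos: [0.4808, 0.0841, 0.0933]
eef_rot: [-0.703, 0.711, 0.0, -0.0]
ft_force: [-0.1, -0.5, 0.3]
width: 0.0451
```

View pics/s1.png

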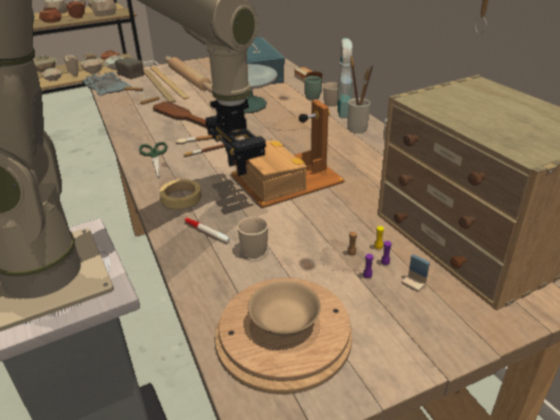

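The gripper straddles the pull (around pixel 240,170). I'll close it.

```bash
python3 -m creep '[{"x":0,"y":0,"z":0,"spin":0},{"x":0,"y":0,"z":0,"spin":0},{"x":0,"y":0,"z":0,"spin":0},{"x":0,"y":0,"z":0,"spin":0}]' 0.015 20
python3 - <<'E'
import numpy as np
g=lambda a:np.array([.628-.148*np.cos(a)+.005*np.sin(a),.068+.148*np.sin(a)+.005*np.cos(a)])
g0=g(.0935)
for a in np.r_[.0935,np.arange(.2,1.95,.1)]: d=g(a)-g0; print(round(a,3),d.round(3), 'y',round(-.0125*d[0],4))
E
```

```text
time: 3.45
ee_pos: [0.4812, 0.0846, 0.0938]
eef_rot: [-0.703, 0.711, 0.0, 0.0]
ft_force: [0.4, 2.3, 1.6]
width: 0.0238
0.094 [0. 0.] y -0.0
0.2 [0.003 0.016] y -0.0
0.3 [0.007 0.03 ] y -0.0001
0.4 [0.013 0.043] y -0.0002
0.5 [0.019 0.057] y -0.0002
0.6 [0.028 0.069] y -0.0003
0.7 [0.037 0.08 ] y -0.0005
0.8 [0.047 0.091] y -0.0006
0.9 [0.059 0.1  ] y -0.0007
1.0 [0.071 0.108] y -0.0009
1.1 [0.084 0.115] y -0.0011
1.2 [0.098 0.121] y -0.0012
1.3 [0.112 0.125] y -0.0014
1.4 [0.127 0.128] y -0.0016
1.5 [0.141 0.129] y -0.0018
1.6 [0.156 0.129] y -0.002
1.7 [0.171 0.127] y -0.0021
1.8 [0.185 0.124] y -0.0023
1.9 [0.199 0.12 ] y -0.0025
```

```bash
python3 -m creep '[{"x":0.003,"y":0.001,"z":0.016,"spin":0},{"x":0.007,"y":0.001,"z":0.030,"spin":0},{"x":0.013,"y":0.001,"z":0.043,"spin":0},{"x":0.019,"y":0.001,"z":0.057,"spin":0},{"x":0.028,"y":0.001,"z":0.069,"spin":0},{"x":0.037,"y":0,"z":0.080,"spin":0},{"x":0.047,"y":0,"z":0.091,"spin":0}]'
```

```text
time: 4.32
ee_pos: [0.5285, 0.0839, 0.1853]
eef_rot: [-0.703, 0.711, -0.0, -0.0]
ft_force: [1.8, -1.6, -8.2]
width: 0.0236
```

```bash
python3 -m creep '[{"x":0.012,"y":0,"z":0.008,"spin":0},{"x":0.024,"y":0,"z":0.016,"spin":0},{"x":0.037,"y":-0.001,"z":0.023,"spin":0},{"x":0.051,"y":-0.001,"z":0.029,"spin":0},{"x":0.065,"y":-0.001,"z":0.033,"spin":0},{"x":0.080,"y":-0.001,"z":0.036,"spin":0},{"x":0.094,"y":-0.001,"z":0.037,"spin":0},{"x":0.094,"y":-0.001,"z":0.037,"spin":0}]'; python3 -c "
from h import *
print(r.read_state()['ft_force'])"
```

```text
time: 5.32
ee_pos: [0.6246, 0.0823, 0.2234]
eef_rot: [-0.703, 0.712, -0.001, 0.001]
ft_force: [1.0, -5.0, 3.9]
width: 0.0239
[ 1.03892716 -4.96203507  3.93340174]
```

```bash
python3 -m creep '[{"x":0.005,"y":-0.0005,"z":0,"spin":0},{"x":0.010,"y":-0.001,"z":0,"spin":0},{"x":0.015,"y":-0.001,"z":0,"spin":0}]'; python3 -m creep '[{"x":0.003,"y":0,"z":0,"spin":0},{"x":0.006,"y":0,"z":-0.001,"spin":0}]'; python3 -m creep '[{"x":0.003,"y":0,"z":0,"spin":0},{"x":0.006,"y":0,"z":-0.001,"spin":0}]'
```

```text
time: 5.7
ee_pos: [0.6382, 0.082, 0.2233]
eef_rot: [-0.703, 0.711, -0.001, 0.001]
ft_force: [-1.8, -3.2, 4.7]
width: 0.024
time: 5.95
ee_pos: [0.6445, 0.0819, 0.2227]
eef_rot: [-0.703, 0.711, -0.001, 0.001]
ft_force: [-2.8, -3.9, 11.4]
width: 0.0235
time: 6.2
ee_pos: [0.6506, 0.0818, 0.222]
eef_rot: [-0.703, 0.711, -0.001, 0.001]
ft_force: [-1.4, -3.7, 11.0]
width: 0.0238
```

```bash
python3 -m creep '[{"x":0.003,"y":0,"z":0.001,"spin":0},{"x":0.006,"y":0,"z":0.001,"spin":0}]'; python3 -m creep '[{"x":0.003,"y":0,"z":-0.0005,"spin":0}]';python3 -m creep '[{"x":0.003,"y":0,"z":-0.0005,"spin":0}]'
```

```text
time: 6.45
ee_pos: [0.6557, 0.0817, 0.2213]
eef_rot: [-0.703, 0.711, -0.0, 0.0]
ft_force: [-2.3, -3.3, 4.0]
width: 0.0236
time: 6.58
ee_pos: [0.6587, 0.0818, 0.2207]
eef_rot: [-0.703, 0.711, -0.001, 0.0]
ft_force: [-2.1, -4.6, 5.7]
width: 0.0238
time: 6.7
ee_pos: [0.6617, 0.0816, 0.2202]
eef_rot: [-0.703, 0.711, -0.001, 0.0]
ft_force: [-2.5, -3.4, 4.7]
width: 0.024
```

```bash
for i in 1 2 3; do python3 -m creep '[{"x":0.003,"y":0,"z":-0.0005,"spin":0}]' | sed -n '2p;4p'; done
```

```text
ee_pos: [0.6646, 0.0816, 0.2195]
ft_force: [-3.9, -3.2, 5.4]
ee_pos: [0.6671, 0.0816, 0.2189]
ft_force: [-6.1, -4.8, 6.6]
ee_pos: [0.6696, 0.0815, 0.2183]
ft_force: [-9.5, -4.5, 7.0]
```

Contact shows clearly: the x force went from -2.3 N to -9.5 N, which is about 11 N on the buffer. I'll hold it there.

```bash
python3 -m creep '[{"x":0,"y":0,"z":0,"spin":0},{"x":0,"y":0,"z":0,"spin":0},{"x":0,"y":0,"z":0,"spin":0},{"x":0,"y":0,"z":0,"spin":0}]'; python3 -m creep '[{"x":-0.001,"y":0,"z":0,"spin":0},{"x":-0.001,"y":0,"z":0,"spin":0},{"x":-0.001,"y":0,"z":0,"spin":0},{"x":-0.001,"y":0,"z":0,"spin":0}]' 0.045
```

```text
time: 7.58
ee_pos: [0.6698, 0.0816, 0.2182]
eef_rot: [-0.703, 0.711, -0.0, -0.001]
ft_force: [-5.5, -5.8, 5.7]
width: 0.0238
time: 8.07
ee_pos: [0.6691, 0.0824, 0.218]
eef_rot: [-0.703, 0.711, 0.0, 0.0]
ft_force: [-0.7, -0.0, -0.0]
width: 0.0438
```

```bash
python3 -m creep '[{"x":0,"y":0,"z":0.03,"spin":0},{"x":0,"y":0,"z":0.07,"spin":0},{"x":-0.010,"y":-0.045,"z":0.08,"spin":0},{"x":-0.022,"y":-0.095,"z":0.08,"spin":0},{"x":-0.035,"y":-0.145,"z":0.07,"spin":0},{"x":-0.048,"y":-0.195,"z":0.05,"spin":0},{"x":-0.060,"y":-0.245,"z":0.02,"spin":0},{"x":-0.073,"y":-0.295,"z":-0.02,"spin":0},{"x":-0.086,"y":-0.339,"z":-0.05,"spin":0},{"x":-0.086,"y":-0.339,"z":-0.09,"spin":0},{"x":-0.086,"y":-0.339,"z":-0.09,"spin":0}]' 0.042; python3 -c "
from h import *
c=grab('scene','s2');d=grab('top','t2')
a=cv2.resize(c['pixels'][70:290,215:455],None,fx=2.5,fy=2.5,interpolation=cv2.INTER_CUBIC);cv2.imwrite('pics/c3.png',a)"
```

```text
time: 9.45
ee_pos: [0.5812, -0.2565, 0.1253]
eef_rot: [-0.703, 0.711, 0.003, -0.001]
ft_force: [-0.2, -0.3, 0.2]
width: 0.0421
```

View pics/c3.png

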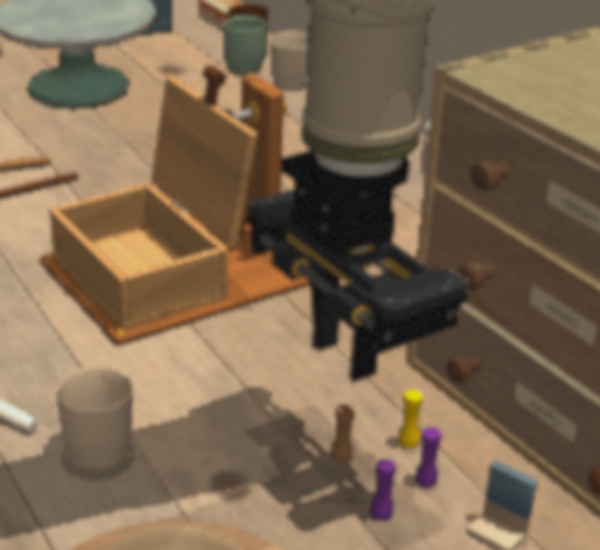

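The lid leans on the buffer at about (245,115). The brown stamp is at (343,433), below and in front of the gripper. I'll cross-check its position and the cabinet clearance.

```bash
python3 - <<'E'
from h import *
s=np.load('s2.npz');t=np.load('t0.npz')
print([world(s,352,v).round(4).tolist() for v in (234,240,246,252)])
V,U=np.mgrid[225:258,340:364]; hsv=cv2.cvtColor(s['pixels'],cv2.COLOR_BGR2HSV)[225:258,340:364]
W=np.array([[world(s,u,v) for u in range(340,364)] for v in range(225,258)])
m=(W[...,2]>.008)&(W[...,2]<.065)
for lo in np.arange(.01,.06,.01):
    q=W[m&(W[...,2]>=lo)&(W[...,2]<lo+.01)]; print(lo.round(2),len(q),q.mean(0).round(4),np.ptp(q@s['R'][0]).round(4))
d=s['R'][2]*[1,1,0]; print('view dir',d/np.linalg.norm(d))
print('cab',[world(t,u,140).round(3).tolist() for u in (310,330,350,380)])
E
```

```text
[[0.5785, -0.2629, 0.0548], [0.5761, -0.2674, 0.043], [0.579, -0.2652, 0.0244], [0.5779, -0.2681, 0.0107]]
0.01 38 [ 0.5785 -0.2635  0.0145] 0.0174
0.02 21 [ 0.5784 -0.2637  0.0253] 0.0106
0.03 25 [ 0.5788 -0.2635  0.0349] 0.0128
0.04 27 [ 0.5786 -0.2641  0.0456] 0.0144
0.05 32 [ 0.581  -0.2614  0.0524] 0.0147
view dir [ 0.48902484  0.87226986 -0.        ]
cab [[0.715, -0.196, 0.001], [0.719, -0.242, -0.001], [0.718, -0.288, 0.009], [0.716, -0.355, 0.023]]
```

```bash
python3 -m creep '[{"x":0.001,"y":-0.001,"z":-0.025,"spin":0},{"x":0.001,"y":-0.001,"z":-0.05,"spin":0},{"x":0.001,"y":-0.001,"z":-0.07,"spin":0},{"x":0.001,"y":-0.001,"z":-0.083,"spin":0},{"x":0.001,"y":-0.001,"z":-0.083,"spin":0}]' ; python3 -m creep '[{"x":0,"y":0,"z":0,"spin":0},{"x":0,"y":0,"z":0,"spin":0},{"x":0,"y":0,"z":0,"spin":0},{"x":0,"y":0,"z":0,"spin":0},{"x":0,"y":0,"z":0,"spin":0}]' 0.005 12
```

```text
time: 10.18
ee_pos: [0.584, -0.2576, 0.0448]
eef_rot: [-0.703, 0.711, 0.0, -0.0]
ft_force: [1.1, -0.2, 0.8]
width: 0.0418
time: 10.8
ee_pos: [0.5843, -0.258, 0.0455]
eef_rot: [-0.703, 0.711, -0.0, 0.0]
ft_force: [0.1, -0.5, 3.9]
width: 0.0184
```

```bash
python3 -m creep '[{"x":0,"y":0,"z":0.02,"spin":0},{"x":0,"y":0,"z":0.06,"spin":0},{"x":0,"y":0.01,"z":0.1,"spin":0},{"x":-0.004,"y":0.05,"z":0.12,"spin":0},{"x":-0.008,"y":0.10,"z":0.12,"spin":0},{"x":-0.012,"y":0.15,"z":0.12,"spin":0},{"x":-0.016,"y":0.20,"z":0.12,"spin":0},{"x":-0.019,"y":0.25,"z":0.12,"spin":0},{"x":-0.019,"y":0.30,"z":0.12,"spin":0},{"x":-0.019,"y":0.342,"z":0.12,"spin":0},{"x":-0.019,"y":0.342,"z":0.12,"spin":0},{"x":-0.019,"y":0.342,"z":0.12,"spin":0}]'; python3 -c "
from h import *
c=grab('scene','s3');d=grab('top','t3')
a=cv2.resize(c['pixels'][70:290,215:455],None,fx=2.5,fy=2.5,interpolation=cv2.INTER_CUBIC);cv2.imwrite('pics/c4.png',a)"
```

```text
time: 12.3
ee_pos: [0.5652, 0.0835, 0.1658]
eef_rot: [-0.703, 0.711, -0.0, -0.0]
ft_force: [0.2, 0.2, -0.7]
width: 0.0187
```

View pics/c4.png

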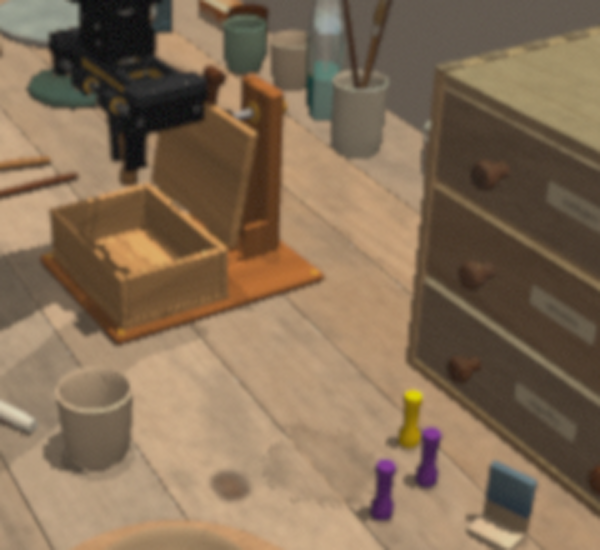

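The stamp is held (tip at 128,178) above the open box. I'll lower it.

```bash
python3 -m creep '[{"x":0,"y":0,"z":-0.025,"spin":0},{"x":0,"y":0,"z":-0.05,"spin":0},{"x":0,"y":0,"z":-0.075,"spin":0},{"x":0,"y":0,"z":-0.09,"spin":0},{"x":0,"y":0,"z":-0.098,"spin":0},{"x":0,"y":0,"z":-0.100,"spin":0},{"x":0,"y":0,"z":-0.100,"spin":0}]'; python3 -m creep '[{"x":0,"y":0,"z":-0.001,"spin":0},{"x":0,"y":0,"z":-0.002,"spin":0},{"x":0,"y":0,"z":-0.002,"spin":0}]'
```

```text
time: 13.28
ee_pos: [0.5654, 0.0841, 0.0657]
eef_rot: [-0.703, 0.711, -0.0, 0.0]
ft_force: [0.0, -1.1, -0.5]
width: 0.0189
time: 13.65
ee_pos: [0.5653, 0.0842, 0.0635]
eef_rot: [-0.703, 0.711, -0.0, 0.0]
ft_force: [0.5, -0.5, 4.1]
width: 0.0186
```

Force is 4.1 N upward, so the stamp is on the floor. I'll release gently and retreat straight up.

```bash
python3 -m creep '[{"x":0,"y":0,"z":0.0005,"spin":0},{"x":0,"y":0,"z":0.0005,"spin":0},{"x":0,"y":0,"z":0.0005,"spin":0},{"x":0,"y":0,"z":0.0005,"spin":0}]' 0.045;  python3 -m creep '[{"x":0,"y":0,"z":0.02,"spin":0},{"x":0,"y":0,"z":0.05,"spin":0},{"x":0,"y":0,"z":0.09,"spin":0},{"x":0,"y":0,"z":0.14,"spin":0},{"x":-0.01,"y":-0.05,"z":0.17,"spin":0},{"x":-0.02,"y":-0.1,"z":0.18,"spin":0},{"x":-0.04,"y":-0.15,"z":0.18,"spin":0},{"x":-0.06,"y":-0.2,"z":0.18,"spin":0},{"x":-0.08,"y":-0.25,"z":0.18,"spin":0},{"x":-0.1,"y":-0.3,"z":0.18,"spin":0},{"x":-0.1,"y":-0.3,"z":0.18,"spin":0}]'; python3 - <<'E'
from h import *
c=grab('scene','s4');d=grab('top','t4')
a=cv2.resize(c['pixels'][80:215,215:365],None,fx=2.6,fy=2.6,interpolation=cv2.INTER_CUBIC)
b=cv2.resize(d['pixels'][80:240,125:245],None,fx=3,fy=3,interpolation=cv2.INTER_CUBIC)
H=max(a.shape[0],b.shape[0]);p=lambda x:cv2.copyMakeBorder(x,0,H-x.shape[0],0,0,cv2.BORDER_CONSTANT)
cv2.imwrite('pics/c5.png',np.hstack([p(a),p(b)]))
# stamp in box: points above the floor inside the box; also cup
W=np.array([[world(d,u,v) for u in range(140,225)] for v in range(150,230)]).reshape(-1,3)
q=W[(abs(W[:,0]-.568)<.035)&(abs(W[:,1]-.084)<.06)&(W[:,2]>.03)&(W[:,2]<.1)]
print(len(q),q.mean(0),q.max(0)); f=q[q[:,2]>q[:,2].max()-.006];print('top',f.mean(0))
for n in ('t0','t4'):
    t=np.load(n+'.npz'); Q=np.array([[world(t,u,v) for u in range(262,300)] for v in range(250,290)]).reshape(-1,3)
    Q=Q[(Q[:,2]>.06)&(Q[:,2]<.08)];print(n,'cup',len(Q),Q.mean(0) if len(Q) else '')
    Q=np.array([[world(t,u,v) for u in range(386,412)] for v in range(160,190)]).reshape(-1,3)
    Q=Q[(Q[:,2]>.03)&(Q[:,2]<.08)];print(n,'tile',len(Q),Q.mean(0) if len(Q) else '')
E
```

```text
time: 14.15
ee_pos: [0.565, 0.0841, 0.0635]
eef_rot: [-0.703, 0.711, 0.0, -0.0]
ft_force: [-0.4, -0.3, 0.6]
width: 0.0435
time: 15.52
ee_pos: [0.4632, -0.22, 0.2448]
eef_rot: [-0.701, 0.713, -0.001, -0.001]
ft_force: [-0.1, 1.0, -0.3]
width: 0.0451
90 [0.56236132 0.0844565  0.05579506] [0.57183221 0.09391108 0.07672928]
top [0.56466851 0.08567709 0.07270782]
t0 cup 177 [ 0.4104995  -0.14067234  0.06588948]
t0 tile 121 [ 0.6398167  -0.39473831  0.05135573]
t4 cup 64 [ 0.41725422 -0.11762763  0.06578055]
t4 tile 48 [ 0.64326318 -0.40657524  0.05307833]
```

View pics/c5.png

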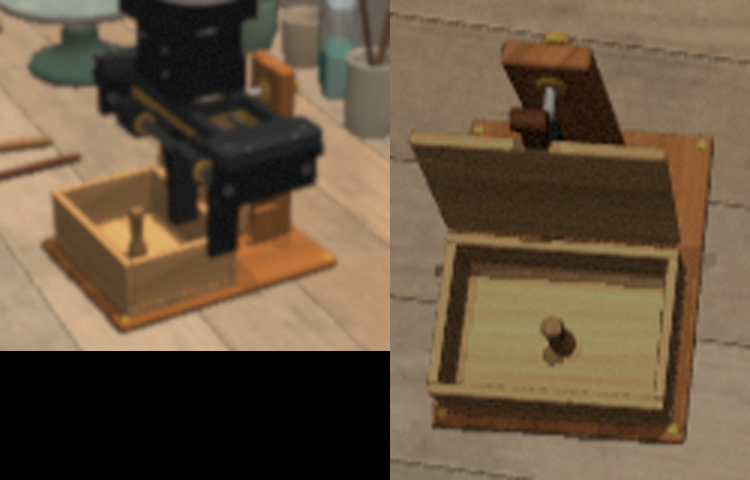

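```bash
python3 -m creep '[{"x":0,"y":0,"z":0,"spin":0},{"x":0,"y":0,"z":0,"spin":0},{"x":0,"y":0,"z":0,"spin":0}]'; python3 -c "
from h import *
print(r.close_job())"
```

```text
time: 16.0
ee_pos: [0.4653, -0.2152, 0.2436]
eef_rot: [-0.704, 0.711, 0.0, 0.0]
ft_force: [0.0, -0.1, -0.4]
width: 0.045
the job is handed in; nothing more can be done
None
```

The lid is pressed home and leaning back at the buffer, and the brown wooden stamp stands upright on the box floor. I handed the job in at 16 s; no verdict was reported.

- **Lid:** I pinched the pull and swung the lid back in small steps until the force climbed at about 1.8 rad. I estimate about 11 N on the buffer at the peak and at least 5 N during the 0.5 s hold. These are worked out from the wrist force, allowing for hinge friction. In the last picture the lid still leans back at the buffer, but the lid hides the contact itself, so I did not see it directly.
- **Stamp:** The last pictures show it upright in the box. Its top measured at (0.565, 0.086, about 0.073), where 0.072 is expected, close to the box's centre.
- **Cup and tile:** The final depth comparison disagreed by 24 mm for the cup and 12 mm for the tile. I put this down to the gripper hiding part of both from the top camera, since far fewer of their points were visible. The earlier scene crops show both at unchanged pixels, and the arm never went near them.
- **Robot:** It ended clear of everything, with wrist force near zero.

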